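Stretch and lock the pocket tape along a module

TASK

Measure the red module lying in the cradle with the pocket tape: hook the tape's end over the module's free end, back the case away along the module against the tape's spring, and set the case down on the grey block with its front snug against the module's other end. Then let go and press the thumb lock on top of the case fully down, so the tape stays stretched and locked there for the size photo. Go gently: no hard push on the hook, the module or the lock, and leave the other things on the bench where they are.

Things in the scene. Friction and masses are not known exactly. Their poses are not given: they have to be found in the camera images.
- case_mid (a point): Centre, half-way up, of the tape's case: a black upright box 70 long (x) x 42 wide (y) x 56 mm high, 0.3 to 0.5 kg, loose. x points out of the front, where the blade comes out; z up. Underside 28 mm below this point, front face 35 mm ahead. It waits upright on the carton, the hook hanging over the carton's edge. Grasp it across the 42 mm from above.
- hook (a point): Hook on the blade's tip: middle of its inner face (towards the case). Steel plate 16 wide, 3 thick, 23 mm high. Run in, this face is 6 mm ahead of the case's front (41 mm ahead of case_mid), level with the case's underside; its lower end is 11.5 mm below the underside. The yellow blade, 16 x 1.5 mm, stays parallel to the case, its lower face 10.5 mm above the underside.
- blade (a joint): How far the blade is drawn out of the case, m: 0 run in, 0.12 hard end. A spring pulls it in with 2.6 N at 0, growing 15 N per m (4 N at 0.094). The distance from the case's front face to the hook's inner face is this + 0.006.
- lock_top (a point): Top centre of the thumb lock, a grey block 20 x 18 mm on top of the case near its front, 18 mm ahead of the case's centre, standing 10 mm above the case's top when open. Pressed straight down it moves 6 mm against a friction of 5 N, reaches a hard end and stays where it is left.
- lock (a joint): Travel of the thumb lock, m: 0 open, 0.0055 to 0.006 fully down, where it catches the blade, which then gives no more than 5 mm either way. It starts open.
- cradle: Fixed black plate 230 x 100 x 6 mm with a red module and a grey block end to end. Origin at bench level below the line where they meet; x along the module, z up. Module: x 0 to 100 mm, 64 wide, top 45 mm above the bench, end at x = 100 free. Block: x -90 to 0, 80 wide, top at 37 mm, so 8 mm lower. Edges are plain. With the case on the block, the blade runs 2.5 mm above the module.
- hook_edge (a point): Middle of the module's top edge at its free end (cradle x = 100 mm, z = 45 mm), over which the hook goes. Axes as the cradle's.
- butt_edge (a point): Middle of the module's top edge at the end that meets the grey block (cradle x = 0, z = 45 mm); the case's front comes against this end. The case's friction on the block is about as large as the spring's pull: let go short of the module it may slide up to it or stick. Axes as the cradle's.
- carton: Low fixed cardboard carton 130 x 90 x 40 mm high on which the tape waits. Origin at its underside's centre.
- spare: Bystander: spare red module standing upright, 34 x 70 x 106 mm. Origin at its underside.
- spray: Bystander: small clear bottle, 36 mm across, 85 mm high. Origin at its underside.
- clip: Bystander: black camera plate 55 x 40 x 12 mm with a steel stud. Origin at its underside.
Mind the look-alikes: they are no part of the job. What is meant by the part that bears case_mid is not pink, and is the larger of those in its own colour.

How it is judged:
On the way, in this order (a step that is already met when the one before it is completed fails the run):
1. the hook is caught on the module's free end and the tape is drawn at least 30 mm (x of hook in the frame of cradle between 0.094 and 0.106 m and y of hook in the frame of cradle between -0.016 and 0.016 m and z of hook in the frame of cradle below 0.052 m and value of joint blade above 0.03 m and contact force between blade and cradle above 0.5 N), for 0.2 s.
2. the case stands on the grey block, snug against the module, the tape still hooked and not yet locked (x of hook in the frame of cradle between 0.094 and 0.106 m and y of hook in the frame of cradle between -0.016 and 0.016 m and z of hook in the frame of cradle below 0.047 m and x of case_mid in the frame of cradle between -0.0385 and -0.0325 m and y of case_mid in the frame of cradle between -0.016 and 0.016 m and z of case_mid in the frame of cradle between 0.06 and 0.0685 m and angle between case_mid's own z axis and vertical below 0.1 rad and angle between the x axis of case_mid and the x axis of cradle, either way round below 0.12 rad and value of joint blade above 0.088 m and value of joint lock below 0.003 m), for 0.2 s.
At the end, for the whole second after the job is handed in: Hook behind the module's free end (within 6 mm of it, 16 mm of its middle, centre at most 2 mm above the top edge); case upright and parallel (0.12 rad) on the block, within 16 mm of its middle, front within 3.5 mm of the module; lock at least 4.8 mm down; released, at rest (x of hook in the frame of cradle between 0.094 and 0.106 m and y of hook in the frame of cradle between -0.016 and 0.016 m and z of hook in the frame of cradle below 0.047 m and x of case_mid in the frame of cradle between -0.0385 and -0.0325 m and y of case_mid in the frame of cradle between -0.016 and 0.016 m and z of case_mid in the frame of cradle between 0.06 and 0.0685 m and angle between case_mid's own z axis and vertical below 0.1 rad and angle between the x axis of case_mid and the x axis of cradle, either way round below 0.12 rad and value of joint blade above 0.088 m and value of joint lock above 0.0048 m and linear speed of tape below 0.01 m/s); the robot touches nothing.
It fails at once if the hook or blade is forced against the cradle or module (over 15 N) (contact force between blade and cradle above 15 N).
It fails at once if the tape is pushed on the cradle or module with more than 50 N (contact force between tape and cradle above 50 N).
It fails at once if the thumb lock is pressed with more than 30 N (contact force between the fingers and lock above 30 N).
It fails at once if a bystander (spare module, bottle or camera plate) is moved more than 30 mm (distance of any of spare, spray, clip from where it was at the start of the episode above 0.03 m).
It also fails if it takes over 54 s, if anything falls off the work surface, if the arm or the gripper's body presses on something with over 40 N, if the wrist force passes 120 N, or if a joint passes its speed limit or range.

ROBOT

A 7-joint arm with a two-finger parallel gripper is mounted at the origin on the work surface. World frame = base frame: x ahead of the robot, y to its left, z up, the work surface at z = 0. Lengths are in m, angles in rad, forces in N, time in s.
With the tool pointing down it reaches from about 0.4 to 0.85 m from the base axis. Payload 4.5 kg.
Tool frame: the origin (TCP) lies at the centre of the arm's flange, where the gripper is bolted on; the fingertips stand 166 mm ahead of it and the grasp point (between the pads) lies 147 mm ahead of it (r.grip_depth is the distance from the TCP to the grasp point, in m); z points along the fingers, y is the line along which they close (so a half turn about z gives the same grasp; the last joint's range is limited). The gripper opens to 88 mm and grips with 3 to 60 N. Pads are 18 mm wide; open, the fingers measure 123 mm over their backs; the gripper's body (75 mm by 187 mm) begins 45 mm behind the grasp point.
Start: joints at [1.321, 0.689, -0.195, 1.565, 0.157, 0.902, -0.215], TCP at [0.175, -0.6, 0.405] pointing down, gripper open.
Joint ranges: [-3.01, 3.01], [-0.46, 2.08], [-1.47, 1.51], [0.13, 2.56], [-1, 4.14], [0.04, 2.09], [-2.66, 2.66]. Speed limits (rad/s): [2.57, 2.57, 3.14, 3.14, 3.14, 3.14, 3.14].

INTERFACE

Orientations are given as a unit quaternion [x, y, z, w].
In Python, from plant import status, cams, r, finder gives the robot as it stands.
- The arm moves only by the tool play_rows, never from a script. Its argument "rows" is a list of rows, each a list of 7 numbers: the opening in per cent of the stroke, from 0 (shut) to 100 (fully open), then the shift along the tool's x, y, z in m, then the turn, a rotation vector about the tool's x, y, z in degrees. A call has 1 to 8 rows; each row shifts and turns the commanded pose from where the row before left it, along the tool's axes as they then stand; what a row does not reach is not made up. A row lasts 1/8 s, in which the tool goes at most 62.5 mm and 10.7 degrees, less where a joint would pass 70% of its speed; a pose out of reach is approached as far as the arm can. A call with a gripper value outside its range is refused whole. The fingers move at their own pace and stop on an object; "grip_force" is the grip in N (left out, the last holds). Time passes only in rows, so rows that do not move let the fingers close. It gives the time, the measured TCP pose, the force, the opening and the grip force at its end, in the units of the state.
- status.get_state(): the state, without advancing time (a new reading comes with each control period).
- cams.snapshot(name): name is "scene" or "top"; returns the picture (480x640x3 uint8, red, green, blue); there is no depth.
- cams.camera_params(name): a dict with "vfov" (degrees; the focal length in pixels is half the picture's height over the tangent of half this angle, whatever the lens; pixels are square), "cx", "cy" (the principal point, pixels), "R" (3x3) and "t" (3): a world point X has camera coordinates R X + t. Camera axes: x right, y down, z forward; pixel columns grow to the right and rows downward; lengths in m; the calibration is good to about 2 mm. A picture is of the moment at which its call begins. camera_params takes no time and is no camera call.
- r.finish_job(): hands the job in; it is judged then, once.
Trained networks look in the newest picture that a camera, given by its name, has taken for a name from the list of things; names that differ only in an ending like _2 or _b are one class to them, and where a whole thing is asked for, a point or a joint stands for the part that bears it (a point fixed in the world has none). Each returns a list of dicts, best first, with "score" (0 to 1); they miss things now and then, are a little off and sometimes report something else, mostly with a low value. They report only what shows in the picture. A call takes as long as a camera call. They do not tell look-alikes from the thing itself.
- finder.spot_in(camera, label): "at" ([x, y, z] in m, in the coordinates of the camera as it stood for that picture, good to about 4 mm: the middle of the surface that is visible of it).
- finder.regions_of(camera, label): "mask" (480x640 bool, what is visible of it).
The state is a dict: "clock": time; "q": joint angles; "qd": joint speeds; "joint_torque": joint torques, N m; "tool_pos": TCP position; "eef_rot": TCP orientation; "contact_force": force on the tool from outside, world axes, zero at the start; "moment": the same for the moment, N m; "opening": opening from 0.0 (shut) to 1.0 (fully open); "finger_force": force on a finger pad.
Only numpy, scipy, OpenCV 4.12 (cv2) and the standard library are available. Lean on these libraries where they do the work, as an engineer would, in place of code of your own. Each camera call takes 0.05 s, during which the arm holds its last target. There are 200 camera calls.

## Working session

There is one attempt and no reset: what is moved stays moved. The work goes in short steps, Python scripts to look and compute and a tool call to move; the robot and the scene stay as the last step left them, time stands still between calls to the robot, and variables do not carry over. Pictures are saved under pics/ and viewed, at most 10 in all, crops included, and the job is handed in when it is done.

Besides the shell and the picture viewer there is one more tool, called as name([rows], argument=value, ...), one row to a line, values as JSON. play_rows: Moves the arm, as the interface text tells. Its arguments: {"type":"object","properties":{"rows":{"type":"array","items":{"type":"array","items":{"type":"number"}}},"grip_force":{"type":"number"}},"required":["rows"]}

```bash
ls; mkdir -p pics; cat > h.py <<'E'
import numpy as np, cv2
from plant import status, cams, r, finder
def snap(n,f=None):
    im=cams.snapshot(n)
    if f: cv2.imwrite('pics/'+f,im[:,:,::-1])
    return im
def cam(n):
    p=cams.camera_params(n); f=240/np.tan(np.radians(p['vfov'])/2)
    return f,p['cx'],p['cy'],np.array(p['R']),np.array(p['t'])
def px2w(n,u,v,z):
    f,cx,cy,R,t=cam(n); d=R.T@np.array([(u-cx)/f,(v-cy)/f,1]); c=-R.T@t
    return c+d*(z-c[2])/d[2]
def w2px(n,X):
    f,cx,cy,R,t=cam(n); c=R@np.array(X)+t
    return c[:2]/c[2]*f+[cx,cy]
def c2w(n,a):
    f,cx,cy,R,t=cam(n); return R.T@(np.array(a)-t)
E
python3 - <<'E'
from h import *
np.set_printoptions(precision=3,suppress=True)
for n in('top','scene'):
    snap(n,n+'0.png'); f,cx,cy,R,t=cam(n); print(n,f,cx,cy,-R.T@t,R[2])
    for l in('case_mid','hook','lock_top','hook_edge','butt_edge','cradle','carton','spare','spray','clip'):
        for o in finder.spot_in(n,l)[:4]:
            w=c2w(n,o['at']); print(l,round(o['score'],2),w,w2px(n,w))
E
```

```text
pics
top 503.0148931459602 319.1368763704453 240.1728818111802 [0.395 0.009 1.181] [ 0.174  0.011 -0.985]
case_mid 0.8 [0.71  0.216 0.043] [236.461 191.618]
case_mid 0.72 [0.529 0.226 0.097] [224.517 265.393]
hook 0.56 [ 0.46  -0.446  0.011] [521.836 301.981]
lock_top 0.43 [0.553 0.228 0.107] [223.287 253.905]
hook_edge 0.81 [ 0.531 -0.168  0.038] [402.161 268.944]
hook_edge 0.19 [0.555 0.229 0.107] [223.003 253.08 ]
butt_edge 0.74 [ 0.534 -0.17   0.037] [403.009 267.984]
cradle 0.79 [ 0.536 -0.166  0.038] [401.425 266.813]
carton 0.95 [0.493 0.195 0.038] [242.909 284.372]
spare 0.63 [0.571 0.416 0.098] [138.601 245.562]
spray 0.69 [0.754 0.006 0.052] [326.423 172.716]
clip 0.94 [ 0.464 -0.449  0.009] [522.768 300.154]
scene 456.6877863769647 320.3215627197124 240.9501599387523 [1.335 0.495 0.652] [-0.699 -0.476 -0.534]
case_mid 0.76 [0.723 0.223 0.039] [384.192 325.767]
case_mid 0.73 [0.53  0.346 0.03 ] [477.513 297.239]
case_mid 0.66 [0.566 0.237 0.089] [425.455 266.699]
hook 0.64 [0.722 0.173 0.027] [361.907 320.381]
lock_top 0.48 [0.755 0.225 0.029] [376.934 339.534]
lock_top 0.38 [0.56  0.238 0.108] [427.8   257.875]
hook_edge 0.89 [ 0.569 -0.149  0.034] [280.926 238.339]
hook_edge 0.48 [ 0.471 -0.444  0.015] [224.311 202.362]
butt_edge 0.61 [ 0.575 -0.151  0.032] [278.95  239.974]
cradle 0.75 [ 0.569 -0.151  0.034] [280.319 238.265]
cradle 0.36 [0.562 0.198 0.043] [407.161 277.636]
carton 0.82 [0.564 0.202 0.044] [408.337 278.086]
spare 0.74 [0.596 0.429 0.065] [513.713 316.208]
spare 0.48 [ 0.473 -0.445  0.017] [223.528 201.904]
spray 0.94 [0.768 0.01  0.048] [282.508 296.877]
spray 0.43 [ 0.47  -0.444  0.013] [224.684 202.833]
clip 0.43 [ 0.47  -0.445  0.012] [224.391 202.846]
```

View pics/top0.png

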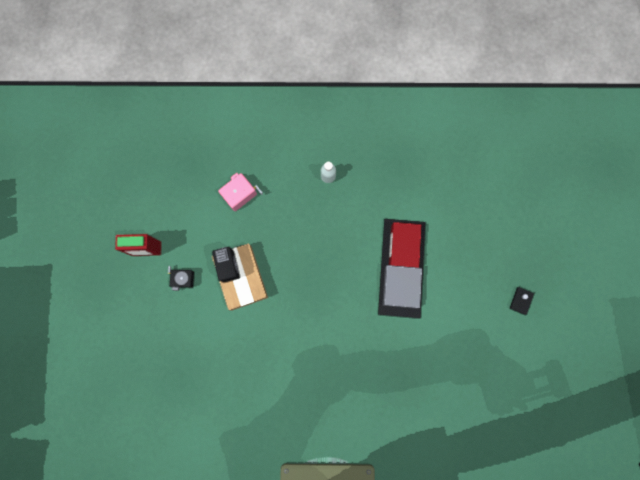

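View pics/scene0.png

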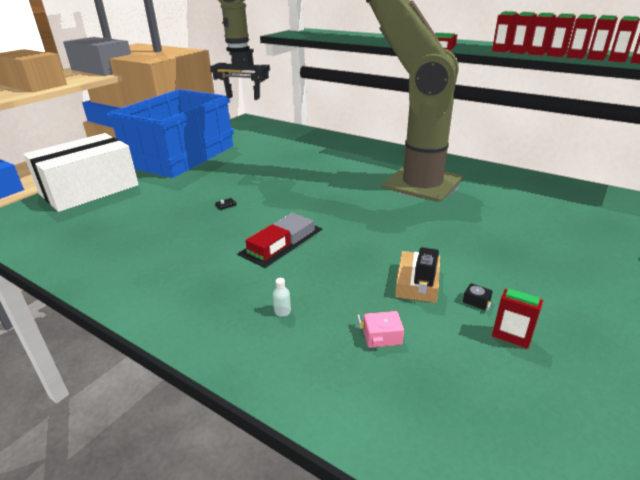

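The top view shows three tape-like things: the black one on the carton (226,265), a smaller black one on the bench (181,278) and a pink one (237,191). By the description I choose the larger black one on the carton. The module is the red box at (405,245) and the block is the grey one at (403,287). I'll check the choice in a close crop.

```bash
python3 - <<'E'
from h import *
np.set_printoptions(precision=4,suppress=True)
t=cv2.imread('pics/top0.png'); s=cv2.imread('pics/scene0.png')
f=lambda im,x,y,w,h,k:cv2.resize(im[y:y+h,x:x+w],None,fx=k,fy=k,interpolation=cv2.INTER_CUBIC)
a=f(t,205,235,66,80,6); b=f(t,370,212,66,112,5); c=f(s,390,235,110,80,4)
o=np.zeros((600,800,3),np.uint8)
for im,x,y in((a,0,0),(b,400,0)): 
    hh=min(im.shape[0],600-y); o[y:y+hh,x:x+im.shape[1]]=im[:hh]
cv2.imwrite('pics/crop1.png',o)
snap('top')
for l in('case_mid','cradle','carton'):
    for m in finder.regions_of('top',l)[:3]:
        k=m['mask'].astype(np.uint8); print(l,round(m['score'],2),k.sum(),cv2.minAreaRect(cv2.findNonZero(k)))
E
```

```text
case_mid 0.83 683 ((225.76470947265625, 265.058837890625), (33.46991729736328, 21.828205108642578), 75.96376037597656)
case_mid 0.79 452 ((181.5, 279.0), (20.0, 25.0), 90.0)
case_mid 0.78 804 ((237.50001525878906, 191.5), (28.284271240234375, 31.11269760131836), 45.0)
cradle 0.74 4138 ((402.6016540527344, 268.4414367675781), (43.9067268371582, 97.42346954345703), 3.7313973903656006)
cradle 0.67 869 ((138.60659790039062, 244.95188903808594), (21.848922729492188, 44.91408920288086), 87.51044464111328)
carton 0.73 1709 ((239.4249725341797, 277.7217712402344), (57.73749923706055, 42.05064010620117), 70.82099914550781)
carton 0.63 245 ((328.0, 172.5), (19.0, 14.0), 90.0)
```

View pics/crop1.png

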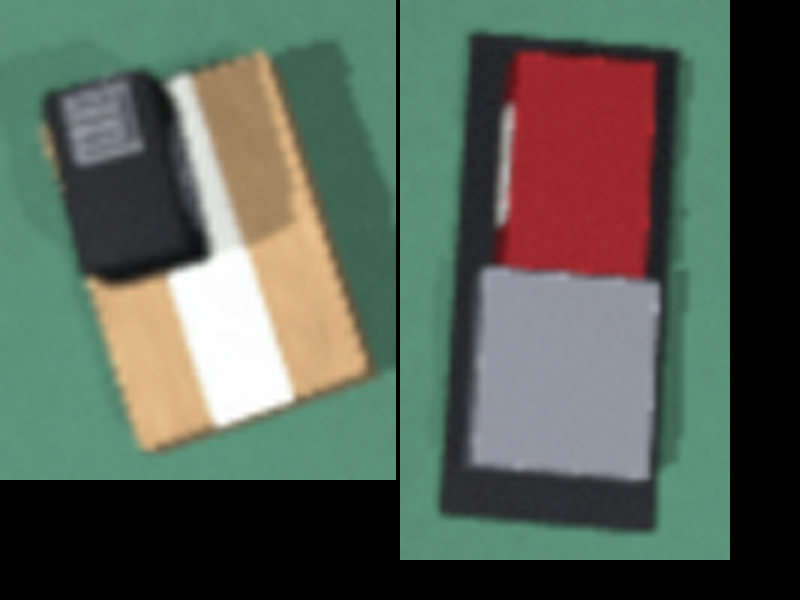

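The crop confirms the black case on the carton: front with the lock towards crop top (about (100,120)), long axis parallel to the carton's. The cradle has the module at its far end and the block at its near end. Next I fit both poses by their silhouettes.

```bash
cat >> h.py <<'E'
from scipy.optimize import minimize
def box(x0,x1,w,z0,z1): return np.array([[x,y,z] for x in(x0,x1) for y in(-w/2,w/2) for z in(z0,z1)])
CRADLE=[box(-.105,.125,.1,0,.006),box(0,.1,.064,0,.045),box(-.09,0,.08,0,.037)]
TAPE=[box(-.035,.035,.042,-.028,.028),box(.008,.028,.018,.028,.038)]
def place(P,p,z=0):
    c,s=np.cos(p[2]),np.sin(p[2]); return P@np.array([[c,s,0],[-s,c,0],[0,0,1]])+[p[0],p[1],z]
def render(n,parts,p,z,K=6):
    m=np.zeros((480*K,640*K),np.uint8)
    for P in parts:
        q=np.array([w2px(n,X) for X in place(P,p,z)])
        cv2.fillConvexPoly(m,cv2.convexHull(((q+.5)*K).astype(np.int32)),1)
    return cv2.resize(m.astype(np.float32),(640,480),interpolation=cv2.INTER_AREA)
def fit(masks,parts,p0,z):
    def cost(p): 
        c=0
        for n,m in masks.items():
            a=render(n,parts,p,z); c+=1-np.minimum(a,m).sum()/np.maximum(a,m).sum()
        return c
    S=np.array(p0)+np.vstack([np.zeros(3),np.diag([.01,.01,.1])])
    o=minimize(cost,p0,method='Nelder-Mead',options=dict(initial_simplex=S,xatol=2e-4,fatol=1e-4,maxfev=120)); return o.x,o.fun
def mask(n,l,px):
    snap(n)
    for m in finder.regions_of(n,l):
        if m['mask'][int(px[1]),int(px[0])]: return m['mask'].astype(np.float32)
def fits(l,parts,p0,z,at):
    M={n:mask(n,l,at[n]) for n in at}; M={n:m for n,m in M.items() if m is not None}
    for s in [{n:m} for n,m in M.items()]+([M] if len(M)>1 else []):
        p,c=fit(s,parts,p0,z); print(l,list(s),p.round(4),np.degrees(p[2]).round(2),round(c,3))
    return p
E
python3 - <<'E'
from h import *
np.set_printoptions(precision=4,suppress=True)
p=fits('cradle',CRADLE,[.54,-.168,-.04],0,dict(top=(403,270),scene=(280,239)))
# corner check from the crop
for n,c,z in(('plate',[(470,33),(678,52),(655,530),(440,515)],.006),('block',[(483,268),(660,283),(648,478),(470,465)],.037),('module',[(515,50),(656,62)],.045)):
    w=np.array([px2w('top',370+(x-400)/5-.5+.1,212+y/5-.5+.1,z)[:2] for x,y in c]); print(n,w.mean(0)); print(w)
p=fits('case_mid',TAPE,[.535,.228,.25],.068,dict(top=(226,265),scene=(425,266)))
w=[px2w('top',205+x/6-.5,235+y/6-.5,.106)[:2] for x,y in((62,95),(130,78),(143,150),(78,165))];print('lock',np.array(w),np.mean(w,0))
w=[px2w('top',205+x/6-.5,235+y/6-.5,.04)[:2] for x,y in((265,52),(375,372),(147,450))];print('carton',np.array(w))
E
```

```text
cradle ['top'] [ 0.5292 -0.1721 -0.0762] -4.37 0.027Traceback (most recent call last):
  File "<stdin>", line 3, in <module>
  File "h.py", line 45, in fits
    p,c=fit(s,parts,p0,z); print(l,list(s),p.round(4),np.degrees(p[2]).round(2),round(c,3))
        ~~~^^^^^^^^^^^^^^
  File "h.py", line 37, in fit
    o=minimize(cost,p0,method='Nelder-Mead',options=dict(initial_simplex=S,xatol=2e-4,fatol=1e-4,maxfev=120)); return o.x,o.fun
    res = _minimize_neldermead(fun, x0, args, callback, bounds=bounds,
                               **options)
    fsim[j] = func(sim[j])
              ~~~~^^^^^^^^
    fx = function(np.copy(x), *(wrapper_args + args))
  File "h.py", line 34, in cost
    a=render(n,parts,p,z); c+=1-np.minimum(a,m).sum()/np.maximum(a,m).sum()
  File "h.py", line 27, in render
    q=np.array([w2px(n,X) for X in place(P,p,z)])
                ~~~~^^^^^
  File "h.py", line 14, in w2px
    f,cx,cy,R,t=cam(n); c=R@np.array(X)+t
                ~~~^^^
  File "h.py", line 8, in cam
    p=cams.camera_params(n); f=240/np.tan(np.radians(p['vfov'])/2)
ValueError: time passes only in moves, steps and waits
```

```bash
sed -i 's/^def cam(n):/import functools\n@functools.cache\ndef cam(n):/' h.py
cat > m.py <<'E'
from h import *
np.set_printoptions(precision=4,suppress=True)
p=fits('cradle',CRADLE,[.53,-.172,-.07],0,dict(top=(403,270),scene=(280,239)))
for n,c,z in(('plate',[(470,33),(678,52),(655,530),(440,515)],.006),('block',[(483,268),(660,283),(648,478),(470,465)],.037),('module',[(515,50),(656,62)],.045)):
    w=np.array([px2w('top',370+(x-400)/5-.5,212+y/5-.5,z)[:2] for x,y in c]); print(n,w.mean(0)); print(w)
p=fits('case_mid',TAPE,[.535,.228,.25],.068,dict(top=(226,265),scene=(425,266)))
w=[px2w('top',205+x/6-.5,235+y/6-.5,.106)[:2] for x,y in((62,95),(130,78),(143,150),(78,165))];print('lock',np.array(w),np.mean(w,0))
w=[px2w('top',205+x/6-.5,235+y/6-.5,.04)[:2] for x,y in((265,52),(375,372),(147,450))];print('carton',np.array(w))
E
python3 m.py
```

```text
cradle ['top'] [ 0.5285 -0.172  -0.0824] -4.72 0.023
cradle ['scene'] [ 0.5289 -0.1755 -0.0747] -4.28 0.069
cradle ['top', 'scene'] [ 0.5284 -0.1728 -0.0798] -4.57 0.106
plate [ 0.5392 -0.1719]
[[ 0.6569 -0.1309]
 [ 0.6482 -0.2298]
 [ 0.4229 -0.2129]
 [ 0.4289 -0.114 ]]
block [ 0.4924 -0.1682]
[[ 0.54   -0.1316]
 [ 0.5337 -0.2122]
 [ 0.4453 -0.2045]
 [ 0.4505 -0.1245]]
module [ 0.6377 -0.1792]
[[ 0.6403 -0.1469]
 [ 0.6351 -0.2116]]
case_mid ['top'] [0.5348 0.2278 0.3179] 18.21 0.073
case_mid ['scene'] [0.5364 0.2285 0.2838] 16.26 0.126
case_mid ['top', 'scene'] [0.5349 0.2281 0.2903] 16.63 0.205
lock [[0.5608 0.247 ]
 [0.5671 0.2227]
 [0.5409 0.2169]
 [0.5353 0.2401]] [0.551  0.2317]
carton [[0.5882 0.1843]
 [0.4662 0.1387]
 [0.4363 0.2236]]
```

```bash
sed -i 's/box(-.105,.125,.1,0,.006)/box(-.115,.115,.1,0,.006)/' h.py
cat >> h.py <<'E'
from scipy.spatial.transform import Rotation as Ro
def down(yaw):  # tool z down, tool y along the world direction yaw+90deg (or opposite)
    return Ro.from_euler('z',yaw)*Ro.from_euler('x',np.pi)
def delta(grip,yaw,st=None):
    "tool-axes shift/turn from the measured pose to grasp point `grip`, tool down, x at yaw (mod pi)"
    st=st or status.get_state(); R0=Ro.from_quat(st['eef_rot']); c=[]
    for k in(0,np.pi):
        R1=down(yaw+k); p1=np.array(grip)+[0,0,r.grip_depth]
        c.append((R0.inv().apply(p1-st['tool_pos']),np.degrees((R0.inv()*R1).as_rotvec())))
    return min(c,key=lambda a:np.abs(a[1]).max())
E
python3 - <<'E'
from h import *
np.set_printoptions(precision=4,suppress=True)
s=status.get_state(); print(s['clock'],s['tool_pos'],s['eef_rot'],s['contact_force'],s['opening'],s['finger_force'])
print(Ro.from_quat(s['eef_rot']).as_matrix())
print(delta([.535,.228,.2],np.radians(17)))
fits('cradle',CRADLE,[.537,-.172,-.07],0,dict(top=(403,270),scene=(280,239)))
for q in [(-.35,.5),(.1,.55)]: print(delta([q[1],q[0],.258],0)[0])
E
```

```text
1.9 [ 0.175  -0.6     0.4048] [ 0.9899  0.1414 -0.      0.    ] [ 0.3779  0.3    -0.8159] 1.0015658169166983 0.0
[[ 0.96    0.28   -0.    ]
 [ 0.28   -0.96   -0.0001]
 [-0.      0.0001 -1.    ]]
(array([ 0.5774, -0.6941,  0.0574]), array([ 0.005 ,  0.0019, -0.7384]))
cradle ['top'] [ 0.5389 -0.1734 -0.0776] -4.45 0.023
cradle ['scene'] [ 0.5356 -0.176  -0.074 ] -4.24 0.047
cradle ['top', 'scene'] [ 0.5383 -0.1736 -0.0798] -4.57 0.081
[ 0.382  -0.149  -0.0006]
[ 0.556  -0.567  -0.0006]
```

play_rows([
  [100,0.054,-0.021,0,0,0,0],
  [100,0.054,-0.021,0,0,0,0],
  [100,0.054,-0.021,0,0,0,0],
  [100,0.054,-0.021,0,0,0,0],
  [100,0.054,-0.021,0,0,0,0],
  [100,0.054,-0.021,0,0,0,0],
  [100,0.054,-0.021,0,0,0,0],
  [100,0.02,-0.055,0,0,0,0],
])

```text
clock: 3.1
tool_pos: [0.5038, -0.2932, 0.4046]
eef_rot: [0.99, 0.142, 0.002, 0.001]
contact_force: [-0.2, 0.7, -0.3]
opening: 0.999
finger_force: 0.0
```

play_rows([
  [100,0.02,-0.055,0,0,0,0],
  [100,0.02,-0.055,0,0,0,0],
  [100,0.02,-0.055,0,0,0,0],
  [100,0.02,-0.055,0,0,0,0],
  [100,0.02,-0.055,0,0,0,0],
  [100,0.02,-0.055,0,0,0,0],
  [100,0.02,-0.055,0,0,0,0],
  [100,0.02,-0.055,0,0,0,0],
])

```text
clock: 4.1
tool_pos: [0.5309, 0.1745, 0.4049]
eef_rot: [0.99, 0.141, 0.0, 0.0]
contact_force: [1.1, 0.7, -0.0]
opening: 1.0
finger_force: 0.0
```

```bash
python3 - <<'E'
from h import *
np.set_printoptions(precision=4,suppress=True)
print(delta([.535,.228,.2],np.radians(17)), delta([.535,.228,.075],np.radians(17)))
E
```

```text
(array([ 0.0189, -0.0502,  0.0576]), array([ 0.0121, -0.036 , -0.7406])) (array([ 0.0188, -0.0503,  0.1826]), array([ 0.0121, -0.036 , -0.7406]))
```

play_rows([
  [100,0.019,-0.051,0,0,0,0],
  [100,0,0,0.04,0,0,0],
  [100,0,0,0.04,0,0,0],
  [100,0,0,0.04,0,0,0],
  [100,0,0,0.035,0,0,0],
  [100,0,0,0.02,0,0,0],
  [100,0,0,0.007,0,0,0],
  [100,0,0,0,0,0,0],
])

```text
clock: 5.1
tool_pos: [0.535, 0.2269, 0.2228]
eef_rot: [0.99, 0.141, 0.0, -0.0]
contact_force: [-0.0, 0.4, -0.2]
opening: 1.0
finger_force: 0.0
```

```bash
python3 - <<'E'
from h import *
np.set_printoptions(precision=4,suppress=True)
print(delta([.535,.228,.075],np.radians(17)))
a=snap('scene'); b=snap('top')
f=lambda im,x,y,w,h,k:cv2.resize(im[y:y+h,x:x+w],None,fx=k,fy=k,interpolation=cv2.INTER_CUBIC)
cv2.imwrite('pics/c2.png',np.hstack([f(a,365,205,100,110,4),f(b,180,220,100,110,4)])[:,:,::-1])
E
```

```text
(array([ 0.0003, -0.001 ,  0.0005]), array([ 0.0008, -0.0085, -0.7364]))
```

View pics/c2.png

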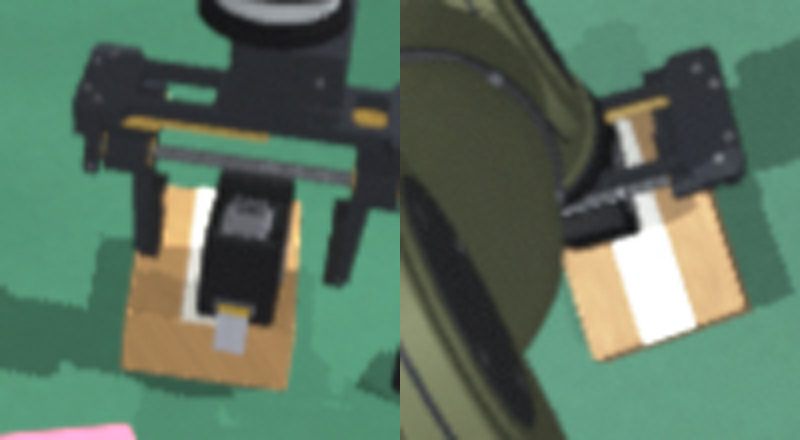

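The fingers straddle the case: in the scene crop the case is at (245,250), between fingers at (148,210) and (340,245), and the hook shows at (230,335). Closing now.

play_rows([
  [0,0,0,0,0,0,0],
  [0,0,0,0,0,0,0],
  [0,0,0,0,0,0,0],
  [0,0,0,0,0,0,0],
  [0,0,0,0,0,0,0],
  [0,0,0,0,0,0,0],
], grip_force=25)

```text
clock: 5.95
tool_pos: [0.5347, 0.2274, 0.2227]
eef_rot: [0.99, 0.142, -0.0, -0.0]
contact_force: [-0.7, 0.8, 1.4]
opening: 0.474
finger_force: 25.0
```

play_rows([
  [0,0,0,-0.01,0,0,0],
  [0,0,0,-0.03,0,0,0],
  [0,0,0,-0.04,0,0,0],
  [0,0,0,-0.01,0,0,0],
  [0,0,0,0,0,0,0],
])

```text
clock: 6.58
tool_pos: [0.5348, 0.2265, 0.3126]
eef_rot: [0.99, 0.141, 0.0, 0.0]
contact_force: [-0.1, 0.2, -5.3]
opening: 0.469
finger_force: 25.0
```

```bash
python3 - <<'E'
from h import *
np.set_printoptions(precision=4,suppress=True)
print(delta([.605,-.178,.165],np.radians(-4.4)))
E
```

```text
(array([-0.0457,  0.408 ,  0.0005]), array([ 0.022 , -0.0059, 20.6427]))
```

play_rows([
  [0,-0.003,0.025,0,0,0,0],
  [0,-0.006,0.05,0,0,0,0],
  [0,-0.006,0.055,0,0,0,0],
  [0,-0.006,0.055,0,0,0,0],
  [0,-0.006,0.055,0,0,0,0],
  [0,-0.006,0.055,0,0,0,0],
  [0,-0.006,0.055,0,0,0,0],
  [0,-0.005,0.04,0,0,0,0],
])

```text
clock: 7.58
tool_pos: [0.6009, -0.1633, 0.3103]
eef_rot: [0.99, 0.14, -0.002, 0.0]
contact_force: [1.0, 0.8, -5.6]
opening: 0.474
finger_force: 25.0
```

play_rows([
  [0,-0.002,0.018,0,0,0,5],
  [0,0,0,0,0,0,7],
  [0,0,0,0,0,0,6],
  [0,0,0,0,0,0,2.6],
  [0,0,0,0,0,0,0],
])

```text
clock: 8.2
tool_pos: [0.6049, -0.1766, 0.312]
eef_rot: [0.999, -0.037, -0.001, -0.0]
contact_force: [0.1, -0.6, -5.3]
opening: 0.474
finger_force: 25.0
```

```bash
python3 - <<'E'
from h import *
np.set_printoptions(precision=4,suppress=True)
s=status.get_state(); g=np.array(s['tool_pos'])-[0,0,r.grip_depth]
print(g,delta([.605,-.178,.165],np.radians(-4.4)))
a=snap('scene'); b=snap('top')
for n in('scene','top'):
    for l in('hook','lock_top','case_mid'):
        for o in finder.spot_in(n,l)[:2]:
            w=c2w(n,o['at']); print(n,l,round(o['score'],2),w,w2px(n,w))
f=lambda im,x,y,w,h,k:cv2.resize(im[y:y+h,x:x+w],None,fx=k,fy=k,interpolation=cv2.INTER_CUBIC)
u=w2px('scene',g).astype(int);print(u,w2px('top',g))
# predicted edges: case front lower corners, hook
for P in place(np.array([[.035,-.021,-.028],[.035,.021,-.028],[.044,-.008,-.0395],[.044,.008,-.0395],[.035,-.021,.028],[.035,.021,.028]]),[g[0],g[1],np.radians(-4.4)],g[2]-.0077): print(P,w2px('scene',P)-u+[50,50])
cv2.imwrite('pics/c3.png',np.hstack([f(a,u[0]-50,u[1]-50,100,110,4),f(b,340,190,100,110,4)])[:,:,::-1])
E
```

```text
[ 0.6049 -0.1766  0.1647] (array([ 0.0002,  0.0014, -0.0003]), array([-0.028 ,  0.0833,  0.1456]))
scene hook 0.47 [ 0.6497 -0.1829  0.1327] [245.9485 214.3823]
scene lock_top 0.56 [0.7522 0.2233 0.03  ] [377.007  338.1401]
scene lock_top 0.53 [ 0.6271 -0.1741  0.1942] [252.5283 188.0878]
scene case_mid 0.92 [ 0.6384 -0.1676  0.166 ] [252.6609 201.4886]
scene case_mid 0.86 [0.5269 0.3484 0.0296] [479.2701 296.7969]
top hook 0.72 [ 0.5196 -0.1596  0.0372] [398.5326 274.0554]
top case_mid 0.82 [ 0.5756 -0.1705  0.182 ] [413.9208 238.6833]
top case_mid 0.76 [0.5055 0.341  0.0325] [179.7593 278.7993]
[259 195] [415.0639 226.1815]
[ 0.6382 -0.2002  0.129 ] [34.8724 66.9236]
[ 0.6414 -0.1584  0.129 ] [47.35   71.9535]
[ 0.6481 -0.188   0.1175] [36.4687 74.1556]
[ 0.6494 -0.172   0.1175] [41.2035 76.1157]
[ 0.6382 -0.2002  0.185 ] [32.2724 45.8654]
[ 0.6414 -0.1584  0.185 ] [45.0515 50.5922]
```

View pics/c3.png

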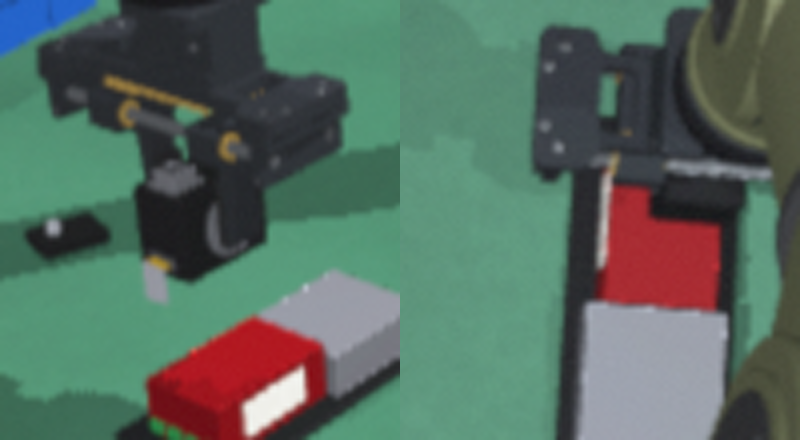

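The case hangs straight in the grip. The hook's bottom is at crop (147..167, 300), as predicted from the tool pose. The module's top corners show at about (148,380), (255,318) and (325,345), so I'll check the cradle estimate against these.

```bash
python3 - <<'E'
from h import *
np.set_printoptions(precision=4,suppress=True)
C=np.array([[.1,-.032,.045],[0,-.032,.045],[0,.032,.045],[.1,.032,.045],[-.09,-.04,.037]])
for p in([.538,-.173,-.0768],[.5372,-.172,-.0745],[.5356,-.176,-.074]):
    print([((w2px('scene',P)-[209,145])*4+1.5).round() for P in place(C,p)], [((w2px('top',P)-[370,212])*5+[402,2]).round() for P in place(C,p)])
E
```

```text
[array([144., 380.]), array([253., 315.]), array([325., 344.]), array([217., 413.]), array([333., 270.])] [array([658.,  61.]), array([647., 276.]), array([505., 264.]), array([519.,  50.]), array([651., 478.])]
[array([146., 380.]), array([254., 315.]), array([327., 344.]), array([220., 412.]), array([334., 270.])] [array([655.,  63.]), array([644., 278.]), array([503., 266.]), array([516.,  52.]), array([649., 479.])]
[array([143., 377.]), array([251., 313.]), array([324., 342.]), array([216., 409.]), array([331., 267.])] [array([664.,  66.]), array([653., 281.]), array([512., 270.]), array([525.,  55.]), array([658., 483.])]
```

play_rows([
  [0,0,0,0.02,0,0,0],
  [0,0,0,0.03,0,0,0],
  [0,0,0,0.015,0,0,0],
  [0,0,0,0.01,0,0,0],
  [0,0,0,0.006,0,0,0],
  [0,0,0,0,0,0,0],
  [0,0,0,0,0,0,0],
])

```text
clock: 9.48
tool_pos: [0.6053, -0.1778, 0.2324]
eef_rot: [0.999, -0.038, 0.001, 0.0]
contact_force: [0.4, -0.1, -5.0]
opening: 0.476
finger_force: 25.0
```

```bash
cat >> h.py <<'E'
CR=[.5377,-.172,-.075]
def rel():
    s=status.get_state(); g=np.array(s['tool_pos'])-[0,0,r.grip_depth]
    c,n=np.cos(CR[2]),np.sin(CR[2]); d=g-[CR[0],CR[1],0]
    R=Ro.from_quat(s['eef_rot']).as_matrix()
    print('grip in cradle',np.round([c*d[0]+n*d[1],-n*d[0]+c*d[1],d[2]-.0357],4),'(z=underside) yaw',np.degrees(np.arctan2(R[1,0],R[0,0])).round(2),'F',np.round(s['contact_force'],1),s['clock'])
E
python3 - <<'E'
from h import *
rel(); a=snap('scene')
f=lambda im,x,y,w,h,k:cv2.resize(im[y:y+h,x:x+w],None,fx=k,fy=k,interpolation=cv2.INTER_CUBIC)
cv2.imwrite('pics/c4.png',f(a,210,195,110,80,6)[:,:,::-1])
E
```

```text
grip in cradle [ 0.0679 -0.0007  0.0494] (z=underside) yaw -4.34 F [ 0.4 -0.1 -5. ] 9.475
```

View pics/c4.png

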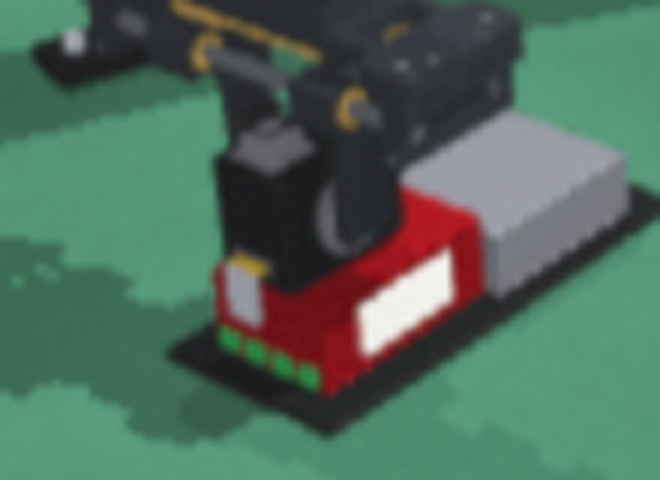

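The hook hangs just beyond the free end (crop (243,290)), in front of the red end face and with no contact force. Pulling back.

play_rows([
  [0,-0.002,0,0.0015,0,0,0],
  [0,-0.004,0,0,0,0,0],
  [0,-0.004,0,0,0,0,0],
  [0,-0.006,0,0,0,0,0],
  [0,-0.008,0,0,0,0,0],
  [0,-0.008,0,0,0,0,0],
  [0,0,0,0,0,0,0],
])

```text
clock: 10.4
tool_pos: [0.5726, -0.1752, 0.2305]
eef_rot: [0.999, -0.038, -0.0, -0.0]
contact_force: [2.9, -0.3, -5.3]
opening: 0.474
finger_force: 25.0
```

```bash
python3 -c "
from h import *
rel()"
```

```text
grip in cradle [ 0.0351 -0.0006  0.0475] (z=underside) yaw -4.33 F [ 2.9 -0.3 -5.3] 10.4
```

play_rows([
  [0,-0.01,0,0,0,0,0],
  [0,-0.01,0,0,0,0,0],
  [0,0,0,0,0,0,0],
  [0,0,0,0,0,0,0],
  [0,-0.01,0,0,0,0,0],
  [0,-0.012,0,0,0,0,0],
  [0,-0.012,0,0,0,0,0],
  [0,-0.01,0,0,0,0,0],
])

```text
clock: 11.4
tool_pos: [0.5085, -0.1702, 0.2303]
eef_rot: [0.999, -0.038, 0.0, -0.0]
contact_force: [3.6, 0.6, -5.5]
opening: 0.48
finger_force: 25.0
```

play_rows([
  [0,-0.008,0,0,0,0,0],
  [0,-0.006,0,0,0,0,0],
  [0,0,0,0,0,0,0],
  [0,0,0,0,0,0,0],
])

```text
clock: 11.9
tool_pos: [0.4957, -0.1693, 0.2303]
eef_rot: [0.999, -0.038, 0.0, -0.0]
contact_force: [4.2, 1.6, -5.0]
opening: 0.473
finger_force: 25.0
```

```bash
python3 - <<'E'
from h import *
rel(); a=snap('scene'); b=snap('top')
f=lambda im,x,y,w,h,k:cv2.resize(im[y:y+h,x:x+w],None,fx=k,fy=k,interpolation=cv2.INTER_CUBIC)
cv2.imwrite('pics/c5.png',np.hstack([f(a,220,180,110,90,4),f(b,360,210,90,90,4)])[:,:,::-1])
E
```

```text
grip in cradle [-0.0421 -0.0004  0.0473] (z=underside) yaw -4.32 F [ 4.2  1.6 -5. ] 11.9
```

View pics/c5.png

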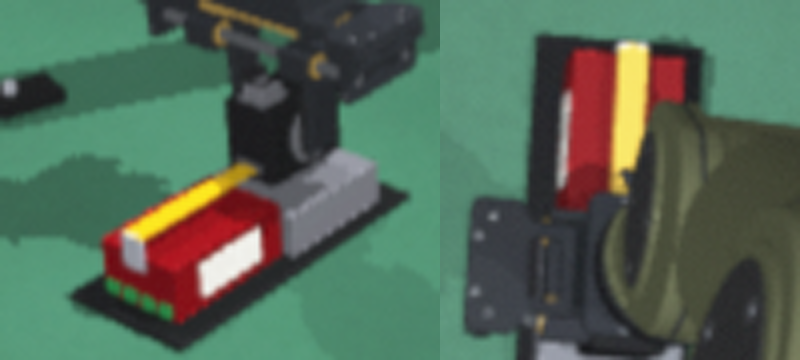

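The blade is drawn out along the module's middle (scene crop (190,205)) and the hook sits on the free end at (135,250). The case is over the block. Lowering.

play_rows([
  [0,0,0,0.002,0,0,0],
  [0,0,0,0.002,0,0,0],
  [0,0,0,0.002,0,0,0],
  [0,0,0,0.002,0,0,0],
  [0,0,0,0,0,0,0],
])

```text
clock: 12.62
tool_pos: [0.4952, -0.1698, 0.2221]
eef_rot: [0.999, -0.038, -0.0, 0.0]
contact_force: [3.7, -0.3, -3.6]
opening: 0.472
finger_force: 25.0
```

```bash
python3 -c "
from h import *
rel()"
```

```text
grip in cradle [-0.0426 -0.001   0.0391] (z=underside) yaw -4.39 F [ 3.7 -0.3 -3.6] 12.625
```

play_rows([
  [0,0,0,0.001,0,0,0],
  [0,0,0,0.0005,0,0,0],
  [0,0,0,0,0,0,0],
])

```text
clock: 13.0
tool_pos: [0.4953, -0.1698, 0.2215]
eef_rot: [0.999, -0.038, 0.0, 0.0]
contact_force: [2.8, -0.6, 4.8]
opening: 0.475
finger_force: 25.0
```

play_rows([
  [0,0.002,0,0,0,0,0],
  [0,0.002,0,0,0,0,0],
  [0,0.001,0,0,0,0,0],
  [0,0,0,0,0,0,0],
])

```text
clock: 13.5
tool_pos: [0.4972, -0.17, 0.221]
eef_rot: [0.999, -0.038, -0.004, 0.0]
contact_force: [-2.5, -0.1, 7.3]
opening: 0.473
finger_force: 25.0
```

```bash
python3 -c "
from h import *
rel()"
```

```text
grip in cradle [-0.0405 -0.001   0.038 ] (z=underside) yaw -4.4 F [-2.5 -0.1  7.3] 13.5
```

play_rows([
  [0,0,0,-0.001,0,0,0],
  [0,0,0,0,0,0,0],
])

```text
clock: 13.75
tool_pos: [0.5002, -0.17, 0.2214]
eef_rot: [0.999, -0.038, -0.0, 0.0]
contact_force: [3.9, -1.5, -7.0]
opening: 0.475
finger_force: 25.0
```

```bash
python3 - <<'E'
from h import *
rel(); a=snap('scene')
f=lambda im,x,y,w,h,k:cv2.resize(im[y:y+h,x:x+w],None,fx=k,fy=k,interpolation=cv2.INTER_CUBIC)
cv2.imwrite('pics/c6.png',f(a,240,185,80,60,10)[:,:,::-1])
E
```

```text
grip in cradle [-0.0375 -0.0009  0.0384] (z=underside) yaw -4.38 F [ 3.9 -1.5 -7. ] 13.75
```

View pics/c6.png

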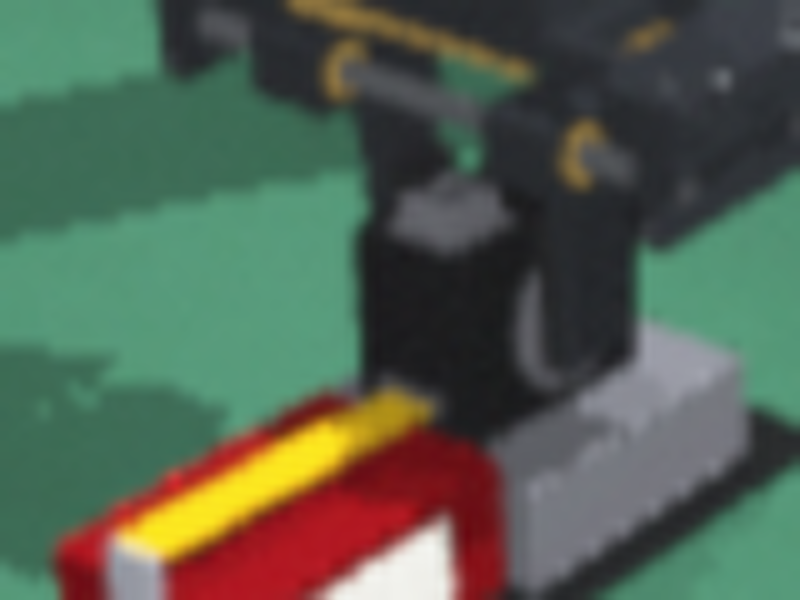

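The case front is close to the module's end (crop (490,440)), a few mm short, with the case just lifted off. Edging forward.

play_rows([
  [0,0.001,0,0,0,0,0],
  [0,0.001,0,0,0,0,0],
  [0,0,0,0,0,0,0],
])

```text
clock: 14.18
tool_pos: [0.5013, -0.1701, 0.2214]
eef_rot: [0.999, -0.038, -0.001, 0.0]
contact_force: [0.7, -2.0, -7.1]
opening: 0.475
finger_force: 25.0
```

play_rows([
  [0,0.001,0,0,0,0,0],
  [0,0.0005,0,0,0,0,0],
  [0,0,0,0,0,0,0],
])

```text
clock: 14.55
tool_pos: [0.5018, -0.1701, 0.2214]
eef_rot: [0.999, -0.038, -0.003, -0.0]
contact_force: [-5.1, -1.8, -4.4]
opening: 0.479
finger_force: 25.0
```

```bash
python3 -c "
from h import *
rel()"
```

```text
grip in cradle [-0.0359 -0.0008  0.0384] (z=underside) yaw -4.38 F [-5.1 -1.8 -4.4] 14.55
```

play_rows([
  [0,0,0,0.001,0,0,0],
  [0,0,0,0,0,0,0],
  [0,-0.0003,0,0,0,0,0],
])

```text
clock: 14.92
tool_pos: [0.5017, -0.1701, 0.2212]
eef_rot: [0.999, -0.038, -0.002, 0.0]
contact_force: [-5.5, -0.5, 1.8]
opening: 0.474
finger_force: 25.0
```

```bash
python3 -c "
from h import *
rel()"
```

```text
grip in cradle [-0.0361 -0.0008  0.0382] (z=underside) yaw -4.37 F [-5.5 -0.5  1.8] 14.925
```

play_rows([
  [60,0,0,0,0,0,0],
  [60,0,0,0,0,0,0],
  [100,0,0,0,0,0,0],
  [100,0,0,0,0,0,0],
  [100,0,0,0,0,0,0],
])

```text
clock: 15.55
tool_pos: [0.5036, -0.17, 0.2207]
eef_rot: [0.999, -0.038, 0.0, 0.0]
contact_force: [0.2, -0.4, -0.8]
opening: 0.916
finger_force: 0.0
```

play_rows([
  [100,0,0,-0.01,0,0,0],
  [100,0,0,-0.03,0,0,0],
  [100,0,0,-0.03,0,0,0],
  [0,0,0,-0.01,0,0,0],
  [0,0,0,0,0,0,0],
  [0,0,0,0,0,0,0],
  [0,0,0,0,0,0,0],
  [0,0,0,0,0,0,0],
])

```text
clock: 16.55
tool_pos: [0.5033, -0.17, 0.3001]
eef_rot: [0.999, -0.038, -0.001, -0.0]
contact_force: [0.1, -0.6, -0.5]
opening: 0.458
finger_force: 0.0
```

```bash
python3 - <<'E'
from h import *
rel(); a=snap('scene')
p=fits('case_mid',TAPE,[.502,-.17,-.075],.065,dict(scene=(280,210)))
lk=[[.008,-.009,.038],[.028,-.009,.038],[.028,.009,.038],[.008,.009,.038],[.035,-.021,-.028],[.035,.021,-.028],[.035,.021,.028],[.035,-.021,.028]]
print(((np.array([w2px('scene',P) for P in place(np.array(lk),[CR[0]-.035*np.cos(CR[2]),CR[1]-.035*np.sin(CR[2]),CR[2]],.065)])-[240,165])*8+3.5).round())
print([o for o in [c2w('scene',q['at']) for q in finder.spot_in('scene','lock_top')]])
cv2.imwrite('pics/c7.png',cv2.resize(a[165:240,240:330],None,fx=8,fy=8,interpolation=cv2.INTER_CUBIC)[:,:,::-1])
E
```

```text
grip in cradle [-0.0344 -0.0005  0.1171] (z=underside) yaw -4.34 F [ 0.1 -0.6 -0.5] 16.55
case_mid ['scene'] [ 0.4942 -0.1751  0.0835] 4.78 0.244
[[356. 305.]
 [314. 328.]
 [356. 343.]
 [397. 320.]
 [287. 502.]
 [382. 541.]
 [371. 390.]
 [274. 353.]]
[array([ 0.52366674, -0.16598684,  0.10677719]), array([0.75386328, 0.22477042, 0.03122239]), array([0.54780681, 0.21212803, 0.04119644])]
```

View pics/c7.png

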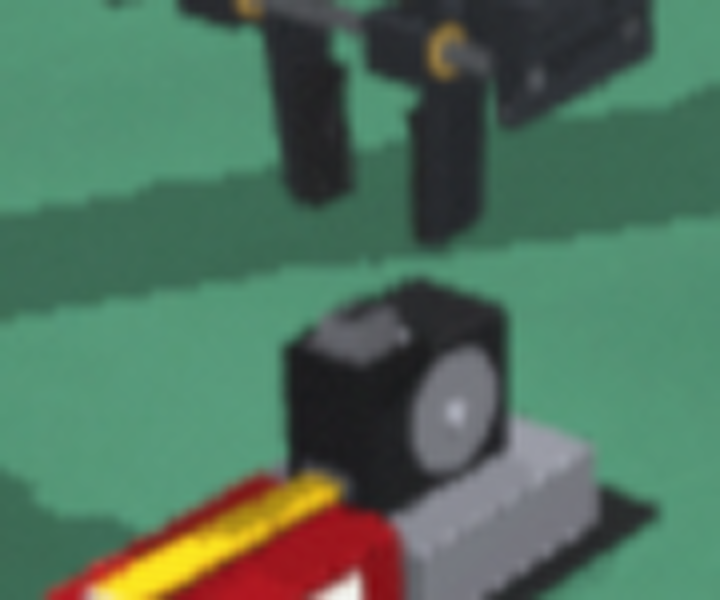

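The case stands on the block right behind the module and the fingers are clear above it. The lock is at crop (358,330), about where predicted ((356,324)). I'll check the rear edges numerically, since those corners are unobstructed.

```bash
python3 - <<'E'
from h import *
np.set_printoptions(precision=1,suppress=True)
T=np.array([[-.035,.021,-.028],[-.035,.021,.028],[-.035,-.021,.028],[.035,.021,-.028]])
C=np.array([[-.09,.04,.037],[-.09,-.04,.037],[0,.04,.037],[0,.032,.045],[0,-.032,.045]])
k=lambda Q:((np.array([w2px('scene',P) for P in Q])-[240,165])*8+3.5)
print('block/module',k(place(C,CR)))
for x in(-.035,-.039): print(x,k(place(T,[CR[0]+x*np.cos(CR[2]),CR[1]+x*np.sin(CR[2]),CR[2]],.065)))
m=mask('scene','case_mid',(290,220))
ys,xs=np.nonzero(m); print((xs.min()-240)*8,(xs.max()+1-240)*8,(ys.min()-165)*8,(ys.max()+1-165)*8)
s=cams.snapshot('scene')[165:240,240:330].astype(int).sum(2)
for row in(45,50): print(row*8,s[row,30:72])
E
```

```text
block/module [[598.7 446.8]
 [420.6 380.5]
 [425.6 558.5]
 [405.6 529.8]
 [260.6 471.5]]
-0.035 [[518.1 454.2]
 [511.7 307.2]
 [415.7 273.4]
 [381.5 540.6]]
-0.039 [[525.6 449.4]
 [519.4 302.7]
 [423.5 269. ]
 [389.6 535.5]]
88 512 264 672
360 [366 363 366 363 335 217 112  84  89  93 100 109 126 150 187 192 147 106
  93  90  84  86  88 136 236 319 358 360 359 357 325 201 140 230 350 361
 359 359 354 353 353 351]
400 [372 369 368 367 344 247 111  85  85  87  86  88  89  87  85  88  90  95
  98  95 114 190 326 361 363 390 461 468 394 365 362 324 184 235 352 359
 362 363 363 363 361 359]
```

Front and rear edges centre on the predicted case at x = -35 mm, so it is snug. Now I close the fingers, move over the lock and press.

play_rows([
  [0,0.009,0,0,0,0,0],
  [0,0.0085,0,0,0,0,0],
  [0,0,0,0,0,0,0],
  [0,0,0,0,0,0,0],
  [0,0,0,0.012,0,0,0],
  [0,0,0,0.01,0,0,0],
  [0,0,0,0.004,0,0,0],
  [0,0,0,0,0,0,0],
])

```text
clock: 17.9
tool_pos: [0.5207, -0.1713, 0.2742]
eef_rot: [0.999, -0.038, -0.001, -0.0]
contact_force: [0.5, -0.2, 0.8]
opening: 0.002
finger_force: 0.0
```

play_rows([
  [0,0,0,0.001,0,0,0],
  [0,0,0,0.001,0,0,0],
  [0,0,0,0.001,0,0,0],
  [0,0,0,0,0,0,0],
])

```text
clock: 18.4
tool_pos: [0.521, -0.1714, 0.272]
eef_rot: [0.999, -0.038, 0.0, 0.0]
contact_force: [1.0, -0.0, 1.5]
opening: 0.002
finger_force: 0.9
```

```bash
python3 -c "
from h import *
rel()"
```

```text
grip in cradle [-0.0167 -0.0006  0.089 ] (z=underside) yaw -4.34 F [ 1.  -0.   1.5] 18.4
```

play_rows([
  [0,0,0,0.001,0,0,0],
  [0,0,0,0.001,0,0,0],
  [0,0,0,0.001,0,0,0],
  [0,0,0,0,0,0,0],
])

```text
clock: 18.9
tool_pos: [0.5211, -0.1714, 0.2688]
eef_rot: [0.999, -0.038, 0.0, 0.0]
contact_force: [0.2, -0.3, 5.0]
opening: 0.007
finger_force: 2.2
```

play_rows([
  [0,0,0,0.001,0,0,0],
  [0,0,0,0.001,0,0,0],
  [0,0,0,0,0,0,0],
])

```text
clock: 19.27
tool_pos: [0.5212, -0.1714, 0.2667]
eef_rot: [0.999, -0.038, 0.0, 0.0]
contact_force: [1.2, -0.3, 4.2]
opening: 0.006
finger_force: 1.9
```

play_rows([
  [0,0,0,0.001,0,0,0],
  [0,0,0,0.001,0,0,0],
  [0,0,0,0,0,0,0],
])

```text
clock: 19.65
tool_pos: [0.5215, -0.1714, 0.2654]
eef_rot: [0.999, -0.038, 0.001, 0.0]
contact_force: [0.6, 0.3, 10.3]
opening: 0.007
finger_force: 4.8
```

play_rows([
  [0,0,0,0.0005,0,0,0],
  [0,0,0,0,0,0,0],
])

```text
clock: 19.9
tool_pos: [0.5216, -0.1714, 0.2652]
eef_rot: [0.999, -0.038, 0.001, 0.0]
contact_force: [0.7, 0.8, 11.8]
opening: 0.004
finger_force: 6.0
```

play_rows([
  [0,0,0,0.0005,0,0,0],
  [0,0,0,0,0,0,0],
])

```text
clock: 20.15
tool_pos: [0.5217, -0.1714, 0.265]
eef_rot: [0.999, -0.038, 0.002, 0.0]
contact_force: [0.2, 0.6, 14.1]
opening: 0.005
finger_force: 6.8
```

The lock is at its hard end at 14 N: the force climbs with hardly any travel. Lifting off and checking.

play_rows([
  [0,0,0,-0.002,0,0,0],
  [0,0,0,-0.01,0,0,0],
  [0,0,0,-0.04,0,0,0],
  [0,0,0,-0.05,0,0,0],
  [0,0,0,-0.02,0,0,0],
  [0,0,0,0,0,0,0],
  [0,0,0,0,0,0,0],
])

```text
clock: 21.02
tool_pos: [0.5203, -0.1712, 0.3846]
eef_rot: [0.999, -0.038, -0.001, -0.0]
contact_force: [0.7, -0.5, 0.2]
opening: 0.004
finger_force: 0.0
```

```bash
python3 - <<'E'
from h import *
rel(); a=snap('scene')
cv2.imwrite('pics/c8.png',cv2.resize(a[165:240,240:330],None,fx=8,fy=8,interpolation=cv2.INTER_CUBIC)[:,:,::-1])
E
```

```text
grip in cradle [-0.0174 -0.0005  0.2016] (z=underside) yaw -4.33 F [ 0.7 -0.5  0.2] 21.025
```

View pics/c8.png

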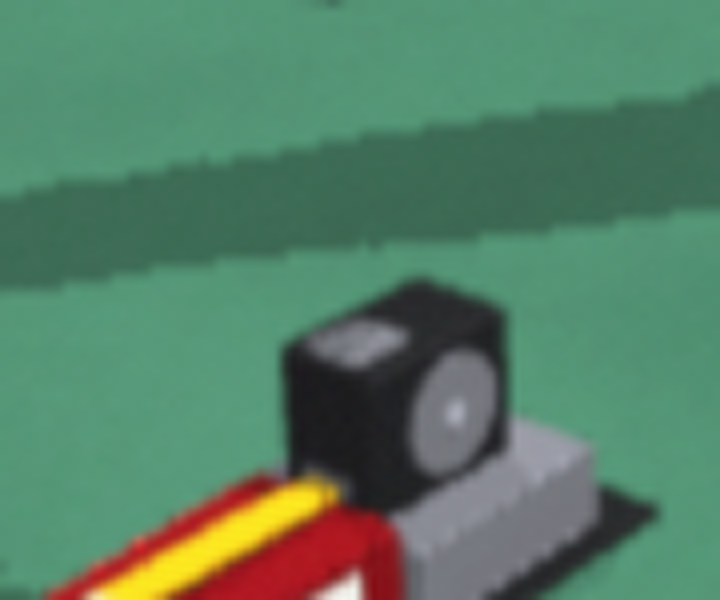

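The lock is visibly down (about (355,340)), the case has not moved, the tape is still stretched and the gripper is clear. Handing in.

```bash
python3 -c "
from plant import r
print(r.finish_job())"
```

```text
the job is handed in; nothing more can be done
None
```

I handed the job in at about 21 s of the 54 s; no verdict came back. The tape is hooked over the module's free end, the case stands on the grey block against the module, the lock is pressed to its hard end at about 14 N, and the gripper is clear.

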